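# Gauge the extraction cup through its guide bush

### The job

Take the red-knobbed dust plug out of the guide bush on top of the orange-sided extraction port and set it down gently, without dropping it, inside the open drawer. Then take the blue-handled probe from the rack and lower its rod through the guide bush without touching the bush or anything else of the port, until the rod's black band is level with the bush's mouth. Finish while holding the probe there, still, upright and centred in the hole; leave the other things on the table where they are.

Things in the scene. Friction and masses are not known exactly. Their poses are not given: they have to be found in the camera images.
- port: Fixed extraction port: steel base 150 x 150 x 20 mm, two orange side cheeks (its +y and -y sides, tops at 115 mm), between them a steel deck whose top is 113 mm above the table, with a dark steel guide bush in its middle and a glass cup under it. Origin: centre of the underside, on the table; z up; the bush's axis is its z axis. Its x and y place and its yaw differ each time.
- guide_mouth (a point): Centre of the guide bush's open top, 125 mm above the table. The bush is an upright tube 42 mm outside, bore 20 mm, 40 mm long, standing 12 mm proud of the deck. The cup's inner floor is 101 mm below this point.
- plug: Loose dust plug, 54 mm tall, about 30 g, upright in the bush at the start: white stem 15 mm diameter and 14 mm long (in the bore, loose), white flange 32 mm diameter and 4 mm thick (resting on the bush's mouth), above it a red cylindrical knob 22 mm diameter and 36 mm tall. Origin: centre of the stem's lower end, z up along the axis: flange top at 18 mm, knob top at 54 mm.
- plug_centre (a point): Point on the plug's axis, 27 mm above its origin.
- drawer_front (a point): On the drawer's inner floor (22 mm above the table), at the middle of the inside of its front wall (21 mm thick, handle 35 mm off it). x runs into the drawer towards the cabinet, y across, z up. Inside 158 mm wide, 195 long, walls 56 mm high, front panel 64; uncovered in x from here to the drawer's joint value less 6 mm, then under the cabinet (top 78 mm over this floor).
- cab_drawer0 (a joint): How far the drawer is pulled out of its fixed grey cabinet (240 deep x 200 wide x 100 mm high), in m: 0 shut, grows as it opens; 0.13 to 0.16 at the start. It slides with about 1 N of friction.
- rack: Fixed steel rack 216 x 70 mm, 130 mm high, with three 16 mm holes in its top plate, in a row along its x axis at -70, 0 and +70 mm; a lower plate with 30 mm holes. Origin: centre of the underside on the table. Which rod hangs in which hole differs each time.
- probe: Loose probe, about 80 g, hanging upright in a rack hole at the start: steel rod 8 mm diameter from the tip (z 0) to 118 mm, black flange 32 mm diameter at 118 to 122 mm (rests on the rack's top), blue square handle 24 x 24 mm (faces along the probe's x and y) from 122 to 172 mm. Origin: centre of the tip; z up along the rod. A black band 8 mm tall is painted on the rod with its middle 65 mm above the tip.
- probe_band (a point): Middle of the black band on the probe's axis, 65 mm above the tip.
- probe_tip (a point): The rod's lower end, same point as the probe's origin.
- stirrer_a: Rod of the same size as the probe but with a white handle and no band, hanging in the rack; leave alone.
- stirrer_b: Rod of the same size as the probe but with a yellow handle and no band, hanging in the rack; leave alone.
- beaker: Glass beaker 62 mm diameter, 65 mm tall, with a paper thimble in it; bystander. Origin: centre of the underside.
- amber_jar: Amber jar 60 mm diameter, 90 mm tall; bystander. Origin: centre of the underside.
- white_jar: White jar with blue cap, 64 mm diameter, 80 mm tall; bystander. Origin: centre of the underside.
- dish: White ceramic dish 90 mm diameter, 25 mm tall; bystander. Origin: centre of the underside.
- spoon: Steel spoon 160 mm long lying on the table; bystander. Origin: its middle, on the table.
Not all that is in view belongs to the job. Of the things that look like the probe, the smaller one is meant. What is shaped like the port but pink is not meant.

How it is judged:
By the outcome, as a careful person would: the job done as asked, in the order asked, and still so for the second after the job is handed in, while the arm keeps its last pose, push and grip.
It also fails if it takes over 61 s, if anything falls off the work surface, if the arm or the gripper's body presses on something with over 40 N, if the wrist force passes 120 N, or if a joint passes its speed limit or range.

### The arm

A 7-joint arm with a two-finger parallel gripper is mounted at the origin on the work surface. World frame = base frame: x ahead of the robot, y to its left, z up, the work surface at z = 0. Lengths are in m, angles in rad, forces in N, time in s.
With the tool pointing down it reaches from about 0.4 to 0.85 m from the base axis. Payload 10.4 kg.
Tool frame: the origin (TCP) lies midway between the tips of the shut fingers; the grasp point (between the pads) lies 19 mm behind it; z points along the fingers, y is the line along which they close (so a half turn about z gives the same grasp; the last joint's range is limited). The gripper opens to 87 mm and grips with 3 to 60 N. Pads are 19 mm wide; open, the fingers measure 117 mm over their backs; the gripper's body (75 mm by 190 mm) begins 51 mm behind the grasp point.
Start: joints at [1.13, 0.332, -0.065, 1.46, 0.022, 1.35, -0.088], TCP at [0.254, -0.571, 0.223] pointing down, gripper open.
Joint ranges: [-2.6, 2.6], [-0.5, 2.12], [-1.47, 1.34], [0.16, 2.42], [-1.27, 4.41], [0.06, 2.06], [-2.6, 2.6]. Speed limits (rad/s): [2.22, 2.22, 2.79, 2.79, 3.14, 3.14, 3.14].

### API

Orientations are given as a unit quaternion [x, y, z, w].
In Python, from bench import sensors, eyes, order gives the robot as it stands.
- The arm moves only by the tool arm_command, never from a script. Its argument "steps" is a list of rows, each an object with "rot": the turn, a rotation vector about the world's x, y, z in degrees, a list of three; "slide": the shift along the world's x, y, z in m, a list of three; "grip": the opening, from 0 (shut) to 1 (fully open). A call has exactly 8 rows; each row shifts and turns the commanded pose from where the row before left it; what a row does not reach is not made up. A row lasts 1/8 s, in which the tool goes at most 62.5 mm and 10.7 degrees, less where a joint would pass 70% of its speed; a pose out of reach is approached as far as the arm can. A call with a gripper value outside its range is refused whole. The fingers move at their own pace and stop on an object; "newtons" is the grip in N (left out, the last holds). Time passes only in rows, so rows that do not move let the fingers close, or fill a call up. It gives the time, the measured TCP pose, the force, the opening and the grip force at its end, in the units of the state.
- sensors.read_state(): the state, without advancing time (a new reading comes with each control period).
- eyes.camera(name): name is "scene" or "top" or "wrist"; returns a dict with "pixels" (480x640x3 uint8, red, green, blue), "intrinsics" (3x3 intrinsics, pixels), "pose" (4x4, takes a point from camera to world coordinates). Camera axes: x right, y down, z forward; pixel columns grow to the right and rows downward; lengths in m; the calibration is good to about 2 mm. A picture is of the moment at which its call begins. There is no depth.
- order.close_job(): hands the job in; it is judged then, once.
Trained networks look in a picture, given as the dict that the camera call returned (one of the last four; its "shot" number tells which), for a name from the list of things; names that differ only in an ending like _2 or _b are one class to them, and where a whole thing is asked for, a point or a joint stands for the part that bears it (a point fixed in the world has none). Each returns a list of dicts, best first, with "conf" (0 to 1); they miss things now and then, are a little off and sometimes report something else, mostly with a low value. They report only what shows in the picture. A call takes as long as a camera call. They do not tell look-alikes from the thing itself.
- eyes.look_for(name, picture): "bbox" ([left, top, right, bottom] in pixels, round what is visible of it).
The state is a dict: "time": time; "joint_positions": joint angles; "joint_vel": joint speeds; "joint_torque": joint torques, N m; "ee_pos": TCP position; "eef_rot": TCP orientation; "ft_force": force on the tool from outside, world axes, zero at the start; "torque": the same for the moment, N m; "width": finger opening in m; "grip_force": force on a finger pad.
Only numpy, scipy, OpenCV 4.12 (cv2) and the standard library are available. Lean on these libraries where they do the work, as an engineer would, in place of code of your own. Each camera call takes 0.05 s, during which the arm holds its last target. There are 200 camera calls.

## Working session

There is one attempt and no reset: what is moved stays moved. The work goes in short steps, Python scripts to look and compute and a tool call to move; the robot and the scene stay as the last step left them, time stands still between calls to the robot, and variables do not carry over. Pictures are saved under pics/ and viewed, at most 10 in all, crops included, and the job is handed in when it is done.

Besides the shell and the picture viewer there is one more tool, called after ">>>" by a JSON object that holds its "fn" and its "kwargs", one argument or row to a line. arm_command: Moves the arm, as the interface text tells. Its arguments: {"type":"object","properties":{"steps":{"type":"array","items":{"type":"object","properties":{"rot":{"type":"array","items":{"type":"number"}},"slide":{"type":"array","items":{"type":"number"}},"grip":{"type":"number"}}}},"newtons":{"type":"number"}},"required":["steps"]}

```bash
mkdir -p pics; cat > h.py <<'E'
import numpy as np, cv2
from bench import sensors, eyes, order
def save(p,n,crop=None,scale=1):
    im=p["pixels"][:,:,::-1]
    if crop: l,t,r,b=crop; im=im[t:b,l:r]
    im=cv2.resize(np.ascontiguousarray(im),None,fx=scale,fy=scale,interpolation=cv2.INTER_CUBIC)
    cv2.imwrite("pics/"+n+".png",im)
def at_z(p,u,v,z):
    K=np.array(p["intrinsics"]);T=np.array(p["pose"])
    d=T[:3,:3]@np.linalg.solve(K,[u,v,1.]);o=T[:3,3]
    return o+d*(z-o[2])/d[2]
def proj(p,X):
    K=np.array(p["intrinsics"]);T=np.array(p["pose"])
    c=T[:3,:3].T@(np.array(X)-T[:3,3]);q=K@c
    return q[:2]/q[2]
E
python3 - <<'E'
from h import *
a=eyes.camera("scene");b=eyes.camera("top")
im=np.vstack([a["pixels"],b["pixels"]])
save(a,"s0");save(b,"t0")
for n in ["port","plug","probe","rack","drawer_front"]:
    for nm,p in (("scene",a),("top",b)):
        print(n,nm,[(np.round(d["bbox"]).tolist(),round(d["conf"],2)) for d in eyes.look_for(n,p)[:4]])
for p in (a,b): print(np.round(p["pose"],3),np.round(p["intrinsics"],1))
s=sensors.read_state();print(s["time"],s["ee_pos"],s["eef_rot"],s["width"])
E
```

```text
port scene [([224.0, 155.0, 299.0, 236.0], 0.71), ([265.0, 212.0, 350.0, 301.0], 0.7)]
port top [([274.0, 276.0, 329.0, 326.0], 0.7), ([324.0, 201.0, 383.0, 256.0], 0.64)]
plug scene [([302.0, 223.0, 312.0, 243.0], 0.55)]
plug top [([348.0, 222.0, 359.0, 230.0], 0.65)]
probe scene [([199.0, 217.0, 226.0, 290.0], 0.93), ([226.0, 293.0, 244.0, 317.0], 0.72), ([199.0, 280.0, 219.0, 305.0], 0.55), ([320.0, 321.0, 350.0, 364.0], 0.3)]
probe top [([402.0, 274.0, 419.0, 296.0], 0.73), ([443.0, 235.0, 456.0, 246.0], 0.41)]
rack scene [([186.0, 288.0, 290.0, 379.0], 0.8)]
rack top [([431.0, 196.0, 459.0, 282.0], 0.7), ([443.0, 263.0, 456.0, 273.0], 0.45)]
drawer_front scene [([306.0, 129.0, 385.0, 198.0], 0.86)]
drawer_front top [([191.0, 211.0, 266.0, 286.0], 0.65)]
[[ 8.900e-01  3.410e-01 -3.030e-01  9.460e-01]
 [ 4.560e-01 -6.640e-01  5.920e-01 -7.620e-01]
 [ 1.000e-03 -6.650e-01 -7.470e-01  1.075e+00]
 [ 0.000e+00  0.000e+00  0.000e+00  1.000e+00]] [[525.6   0.  319.7]
 [  0.  525.6 227.6]
 [  0.    0.    1. ]]
[[ 0.018 -0.998  0.059  0.426]
 [-1.    -0.017  0.012  0.019]
 [-0.011 -0.059 -0.998  1.69 ]
 [ 0.     0.     0.     1.   ]] [[568.5   0.  321.5]
 [  0.  568.5 234.7]
 [  0.    0.    1. ]]
0.6 [ 0.25358995 -0.5712644   0.22258397] [9.78262260e-01 2.07371521e-01 4.20613041e-06 4.74586786e-05] 0.08716941665162649
```

View pics/s0.png

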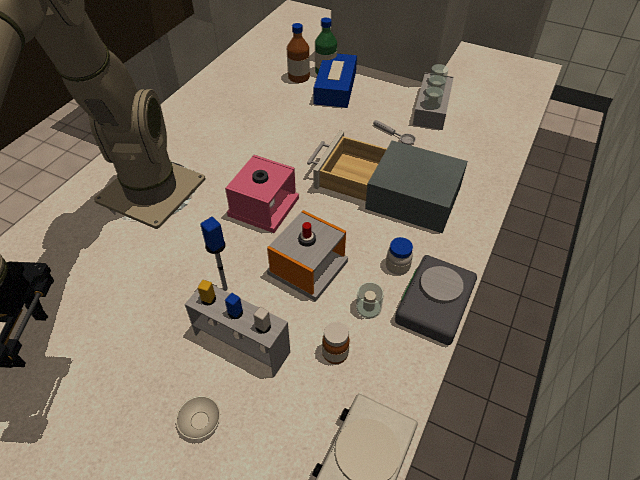

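View pics/t0.png

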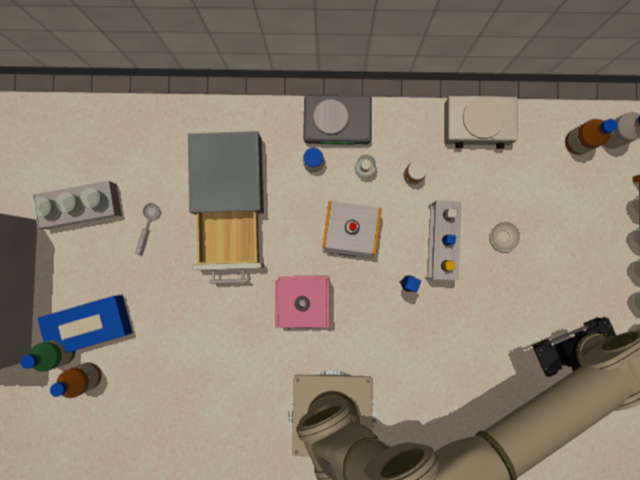

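Scene view: the plug's red knob is at (307,230) on the orange port; the pink port at (262,190) is a decoy. Probe candidates are the small blue handle in the rack at (234,306), top view (450,240), and a bigger blue one standing free at (213,235), top view (411,284). I choose the rack one. The drawer is open at top view (228,237).

```bash
cat >> h.py <<'E'
def blob(p,col,box):
    l,t,r,b=box; im=p["pixels"][t:b,l:r].astype(int);R,G,B=im[...,0],im[...,1],im[...,2]
    m={"red":(R>90)&(G<0.45*R)&(B<0.45*R),"blue":(B>60)&(R<0.5*B)&(G<0.75*B),
       "orange":(R>120)&(G>0.4*R)&(G<0.75*R)&(B<0.35*R)}[col].astype(np.uint8)
    n,lab,st,c=cv2.connectedComponentsWithStats(m)
    k=1+np.argmax(st[1:,4]); x,y,w,h,a=st[k]
    return c[k]+[l,t],(x+l,y+t,x+w+l,y+h+t),a,(lab==k)
def tri(obs):
    A=[];B=[]
    for p,u,v in obs:
        K=np.array(p["intrinsics"]);T=np.array(p["pose"]);d=T[:3,:3]@np.linalg.solve(K,[u,v,1.]);d/=np.linalg.norm(d)
        P=np.eye(3)-np.outer(d,d);A.append(P);B.append(P@T[:3,3])
    return np.linalg.solve(sum(A),sum(B))
E
python3 - <<'E'
from h import *
a=eyes.camera("scene");b=eyes.camera("top")
for n,c,ba,bb in (("plug","red",(295,215,320,245),(340,215,365,240)),("probe","blue",(224,290,246,322),(440,230,460,250)),("decoy","blue",(199,212,228,255),(400,272,424,296))):
    ca,xa,aa,_=blob(a,c,ba);cb,xb,ab,_=blob(b,c,bb)
    print(n,ca.round(1),cb.round(1),xa,xb,"tri",tri([(a,*ca),(b,*cb)]).round(3))
c,x,_,_=blob(b,"red",(340,215,365,240));print("plug top z.165",at_z(b,*c,.165))
c,x,_,_=blob(b,"blue",(440,230,460,250));print("probe z.184",at_z(b,*c,.184))
# port cheeks
for bx in ((318,195,335,255),(370,195,388,262)):
    c,x,ar,m=blob(b,"orange",bx);ys,xs=np.nonzero(m);pts=np.array([at_z(b,u+bx[0],v+bx[1],.115)[:2] for u,v in zip(xs,ys)])
    w,V=np.linalg.eigh(np.cov(pts.T));print("cheek",pts.mean(0).round(3),np.degrees(np.arctan2(V[1,1],V[0,1])).round(1),ar)
for u,v in ((450,214),(450,240),(449,266)): print("rack",at_z(b,u,v,.184).round(3))
for u,v in ((262,265),(193,265)): print("drawer front top outer",at_z(b,u,v,.086).round(3))
for u,v in ((201,212),(257,212)): print("cab edge",at_z(b,u,v,.1).round(3))
save(a,"c0",(180,200,340,340),4)
E
```

```text
plug [306.3 225. ] [352.4 225.9] (np.int32(302), np.int32(222), np.int32(311), np.int32(229)) (np.int32(349), np.int32(222), np.int32(356), np.int32(230)) tri [ 0.543 -0.045  0.161]
probe [231.9 298.6] [450.1 239.1] (np.int32(225), np.int32(293), np.int32(240), np.int32(305)) (np.int32(446), np.int32(235), np.int32(456), np.int32(244)) tri [ 0.51  -0.304  0.177]
decoy [209.9 224.1] [411.8 283.6] (np.int32(201), np.int32(217), np.int32(220), np.int32(232)) (np.int32(404), np.int32(276), np.int32(420), np.int32(292)) tri [ 0.391 -0.195  0.236]
plug top z.165 [ 0.54126167 -0.04504962  0.165     ]
probe z.184 [ 0.5092524  -0.30299788  0.184     ]
cheek [0.55  0.025] 173.3 92
cheek [ 0.532 -0.116] 173.6 107
rack [ 0.576 -0.303  0.184]
rack [ 0.507 -0.303  0.184]
rack [ 0.438 -0.301  0.184]
drawer front top outer [0.432 0.205 0.086]
drawer front top outer [0.429 0.4   0.086]
cab edge [0.578 0.379 0.1  ]
cab edge [0.581 0.221 0.1  ]
```

View pics/c0.png

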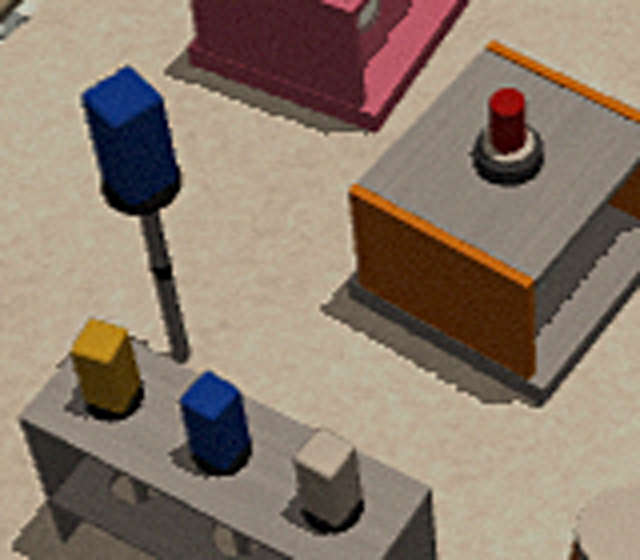

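The crop confirms the choice: the small blue handle in the rack's middle hole, and the red knob on the orange port. The tall blue probe is the decoy.

>>> {"fn": "arm_command", "kwargs": {
  "steps": [
    {"slide":[0.02,0.036,0.04],"rot":[0,0,-3],"grip":0.6},
    {"slide":[0.02,0.036,0.04],"rot":[0,0,-3],"grip":0.6},
    {"slide":[0.02,0.036,0.04],"rot":[0,0,-3],"grip":0.6},
    {"slide":[0.02,0.036,0],"rot":[0,0,-3],"grip":0.6},
    {"slide":[0.02,0.036,0],"rot":[0,0,-3],"grip":0.6},
    {"slide":[0.02,0.036,0],"rot":[0,0,-3],"grip":0.6},
    {"slide":[0.02,0.036,0],"rot":[0,0,-3],"grip":0.6},
    {"slide":[0.02,0.036,0],"rot":[0,0,-3],"grip":0.6}
  ]
}}

```text
time: 1.7
ee_pos: [0.4141, -0.282, 0.3428]
eef_rot: [1.0, -0.001, 0.0, 0.0]
ft_force: [0.3, -0.4, -0.5]
width: 0.0522
grip_force: 0.0
```

>>> {"fn": "arm_command", "kwargs": {
  "steps": [
    {"slide":[0.02,0.036,0]},
    {"slide":[0.02,0.036,0]},
    {"slide":[0.02,0.036,0]},
    {"slide":[0.02,0.036,0]},
    {"slide":[0.02,0.036,0]},
    {"slide":[0.016,0.03,0]},
    {"slide":[0.012,0.022,0]},
    {"slide":[0,0,0]}
  ]
}}

```text
schema error: expected keys rot, slide, grip
```

```bash
python3 - <<'E'
from h import *
w=eyes.camera("wrist");save(w,"w0")
s=sensors.read_state();print(s["time"],s["ee_pos"],s["eef_rot"],s["width"],s["ft_force"])
print(np.round(w["pose"],3))
c,x,a,_=blob(w,"red",(0,0,640,480));print(c,x,a,at_z(w,*c,.165),"exp",proj(w,[.542,-.045,.165]))
E
```

```text
1.75 [ 0.41725889 -0.27643531  0.34302006] [ 9.99999118e-01  7.61386210e-04  8.71740077e-04 -6.50790072e-04] 0.05220823160496453 [3.06257404 5.35773631 0.38296846]
[[-0.002 -0.959 -0.283  0.492]
 [-1.     0.002  0.    -0.283]
 [ 0.001  0.283 -0.959  0.504]
 [ 0.     0.     0.     1.   ]]
[13.4599686  51.86970173] (np.int32(0), np.int32(38), np.int32(28), np.int32(68)) 637 [ 0.54334951 -0.04750327  0.165     ] exp [10.5820197  53.79250017]
```

View pics/w0.png

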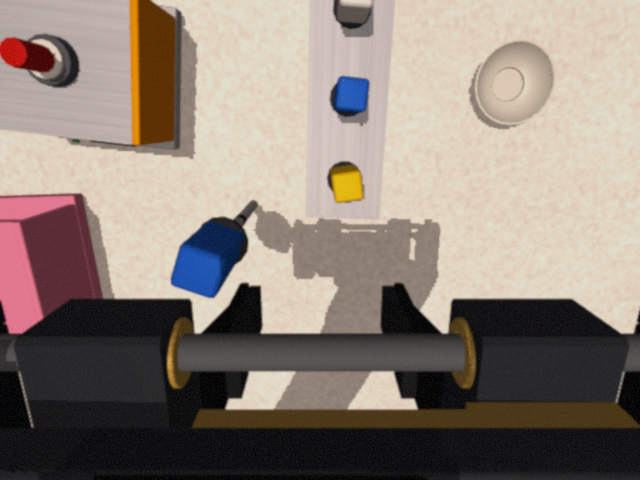

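The wrist view shows the red knob at (13,52), the rack probe handle at (351,95), the decoy at (210,255) and the port's orange cheek at (155,70). Rows need all the keys, so I'm resending.

>>> {"fn": "arm_command", "kwargs": {
  "steps": [
    {"slide":[0.018,0.034,0],"rot":[0,0,0],"grip":0.6},
    {"slide":[0.018,0.034,0],"rot":[0,0,0],"grip":0.6},
    {"slide":[0.018,0.034,0],"rot":[0,0,0],"grip":0.6},
    {"slide":[0.018,0.034,0],"rot":[0,0,0],"grip":0.6},
    {"slide":[0.018,0.034,0],"rot":[0,0,0],"grip":0.6},
    {"slide":[0.018,0.034,-0.02],"rot":[0,0,0],"grip":0.6},
    {"slide":[0.018,0.032,-0.03],"rot":[0,0,0],"grip":0.6},
    {"slide":[0.002,0.0,-0.03],"rot":[0,0,0],"grip":0.6}
  ]
}}

```text
time: 2.75
ee_pos: [0.5424, -0.044, 0.2618]
eef_rot: [1.0, 0.002, 0.0, -0.001]
ft_force: [0.2, -0.3, -0.6]
width: 0.0522
grip_force: 0.0
```

```bash
python3 - <<'E'
from h import *
w=eyes.camera("wrist");b=eyes.camera("top")
s=sensors.read_state();print(s["time"],s["ee_pos"],s["eef_rot"],s["width"],s["ft_force"])
c,x,a,_=blob(w,"red",(0,0,640,480));print(c,x,a,at_z(w,*c,.150),"exp",proj(w,[.542,-.045,.15]), proj(w,[.542,-.045,.165]))
e=proj(w,[.542,-.045,.15]);save(w,"w1")
E
```

```text
2.85 [ 0.54024014 -0.04704396  0.25951185] [ 9.99996570e-01  1.90732667e-05 -2.60427219e-03 -2.78985996e-04] 0.05231656059540673 [ 0.42404947 -0.06382503 -0.10613964]
[322.31729519 238.91157347] (np.int32(307), np.int32(221), np.int32(339), np.int32(255)) 769 [ 0.54086599 -0.04596881  0.15      ] exp [320.94570191 237.35216883] [320.91815718 243.53192925]
```

View pics/w1.png

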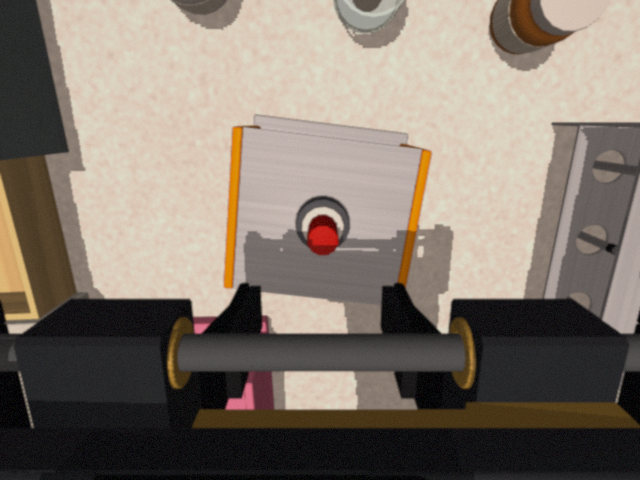

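The wrist view has the knob at (322,239), centred between the fingers and matching the expected pixel. Descending and gripping.

>>> {"fn": "arm_command", "kwargs": {
  "steps": [
    {"slide":[0.0,0,-0.02],"rot":[0,0,0],"grip":0.6},
    {"slide":[0,0,-0.02],"rot":[0,0,0],"grip":0.6},
    {"slide":[0,0,-0.02],"rot":[0,0,0],"grip":0.6},
    {"slide":[0,0,-0.02],"rot":[0,0,0],"grip":0.6},
    {"slide":[0,0,-0.018],"rot":[0,0,0],"grip":0.6},
    {"slide":[0,0,-0.016],"rot":[0,0,0],"grip":0.6},
    {"slide":[0,0,-0.013],"rot":[0,0,0],"grip":0.6},
    {"slide":[0,0,0],"rot":[0,0,0],"grip":0.6}
  ]
}}

```text
time: 3.85
ee_pos: [0.5411, -0.0473, 0.1347]
eef_rot: [1.0, -0.001, -0.001, -0.0]
ft_force: [-0.6, -0.1, -0.6]
width: 0.0524
grip_force: 0.0
```

>>> {"fn": "arm_command", "kwargs": {
  "steps": [
    {"slide":[0,0,0],"rot":[0,0,0],"grip":0.1},
    {"slide":[0,0,0],"rot":[0,0,0],"grip":0.1},
    {"slide":[0,0,0],"rot":[0,0,0],"grip":0.1},
    {"slide":[0,0,0],"rot":[0,0,0],"grip":0.1},
    {"slide":[0,0,0],"rot":[0,0,0],"grip":0.1},
    {"slide":[0,0,0],"rot":[0,0,0],"grip":0.1},
    {"slide":[0,0,0],"rot":[0,0,0],"grip":0.1},
    {"slide":[0,0,0],"rot":[0,0,0],"grip":0.1}
  ],
  "newtons": 12
}}

```text
time: 4.85
ee_pos: [0.5418, -0.0472, 0.1358]
eef_rot: [1.0, -0.001, 0.0, 0.0]
ft_force: [-1.3, 1.6, 4.7]
width: 0.0217
grip_force: 12.0
```

>>> {"fn": "arm_command", "kwargs": {
  "steps": [
    {"slide":[0,0,0.01],"rot":[0,0,0],"grip":0.1},
    {"slide":[0,0,0.02],"rot":[0,0,0],"grip":0.1},
    {"slide":[0,0,0.03],"rot":[0,0,0],"grip":0.1},
    {"slide":[0,0,0.03],"rot":[0,0,0],"grip":0.1},
    {"slide":[-0.002,0.02,0.01],"rot":[0,0,0],"grip":0.1},
    {"slide":[-0.004,0.04,0],"rot":[0,0,0],"grip":0.1},
    {"slide":[-0.004,0.045,0],"rot":[0,0,0],"grip":0.1},
    {"slide":[-0.004,0.045,0],"rot":[0,0,0],"grip":0.1}
  ]
}}

```text
time: 5.85
ee_pos: [0.5265, 0.1054, 0.235]
eef_rot: [1.0, -0.0, -0.0, 0.0]
ft_force: [0.3, 0.5, -0.5]
width: 0.0216
grip_force: 12.0
```

>>> {"fn": "arm_command", "kwargs": {
  "steps": [
    {"slide":[-0.004,0.045,0],"rot":[0,0,0],"grip":0.1},
    {"slide":[-0.004,0.045,0],"rot":[0,0,0],"grip":0.1},
    {"slide":[-0.004,0.045,0],"rot":[0,0,0],"grip":0.1},
    {"slide":[-0.002,0.035,0],"rot":[0,0,0],"grip":0.1},
    {"slide":[-0.002,0.02,0],"rot":[0,0,0],"grip":0.1},
    {"slide":[0,0.007,0],"rot":[0,0,0],"grip":0.1},
    {"slide":[0,0,0],"rot":[0,0,0],"grip":0.1},
    {"slide":[0,0,0],"rot":[0,0,0],"grip":0.1}
  ]
}}

```text
time: 6.85
ee_pos: [0.5119, 0.2987, 0.2355]
eef_rot: [1.0, -0.001, 0.0, 0.0]
ft_force: [-0.1, -0.7, 0.2]
width: 0.0213
grip_force: 12.0
```

```bash
python3 - <<'E'
from h import *
w=eyes.camera("wrist");b=eyes.camera("top");a=eyes.camera("scene")
s=sensors.read_state();print(s["time"],s["ee_pos"],s["eef_rot"],s["width"],s["ft_force"])
A=cv2.resize(w["pixels"],(400,300));B=cv2.resize(a["pixels"][60:240,240:480],(400,300))
C=cv2.resize(b["pixels"][115:295,160:400],(400,300));
cv2.imwrite("pics/m1.png",np.vstack([np.hstack([A,B]),np.hstack([C,C*0])])[:,:,::-1])
for X in ([.451,.3025,.022],[.451,.23,.078],[.451,.38,.078],[.575,.3,.1],[.512,.3,.022]): print(X,proj(w,X).round(),(proj(w,X)*.625).round())
E
```

```text
7.0 [0.51193451 0.29889892 0.23561764] [ 9.99999251e-01 -1.20140924e-03  1.16352993e-04  2.02220730e-04] 0.0212256485554789 [ 0.4571105   0.04002334 -0.16232417]
[0.451, 0.3025, 0.022] [316. 268.] [197. 167.]
[0.451, 0.23, 0.078] [400. 291.] [250. 182.]
[0.451, 0.38, 0.078] [224. 291.] [140. 182.]
[0.575, 0.3, 0.1] [317. 143.] [198.  89.]
[0.512, 0.3, 0.022] [318. 207.] [199. 129.]
```

View pics/m1.png

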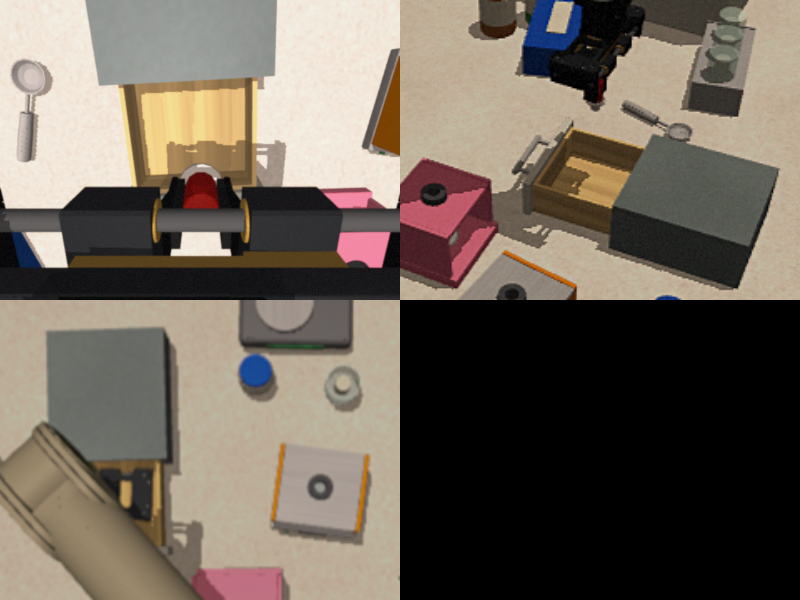

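The drawer is centred under the tool: in the wrist panel its floor spans columns 137–253, and the cabinet edge is at row 80. The knob is held at (200,190). Lowering.

>>> {"fn": "arm_command", "kwargs": {
  "steps": [
    {"slide":[0,0,-0.02],"rot":[0,0,0],"grip":0.1},
    {"slide":[0,0,-0.025],"rot":[0,0,0],"grip":0.1},
    {"slide":[0,0,-0.025],"rot":[0,0,0],"grip":0.1},
    {"slide":[0,0,-0.025],"rot":[0,0,0],"grip":0.1},
    {"slide":[0,0,-0.025],"rot":[0,0,0],"grip":0.1},
    {"slide":[0,0,-0.025],"rot":[0,0,0],"grip":0.1},
    {"slide":[0,0,-0.02],"rot":[0,0,0],"grip":0.1},
    {"slide":[0,0,-0.01],"rot":[0,0,0],"grip":0.1}
  ]
}}

```text
time: 8.0
ee_pos: [0.5114, 0.2993, 0.0596]
eef_rot: [1.0, -0.001, -0.0, 0.0]
ft_force: [0.9, -0.7, -0.1]
width: 0.0214
grip_force: 12.0
```

>>> {"fn": "arm_command", "kwargs": {
  "steps": [
    {"slide":[0,0,-0.003],"rot":[0,0,0],"grip":0.1},
    {"slide":[0,0,-0.003],"rot":[0,0,0],"grip":0.1},
    {"slide":[0,0,-0.002],"rot":[0,0,0],"grip":0.1},
    {"slide":[0,0,-0.002],"rot":[0,0,0],"grip":0.1},
    {"slide":[0,0,-0.001],"rot":[0,0,0],"grip":0.1},
    {"slide":[0,0,-0.001],"rot":[0,0,0],"grip":0.1},
    {"slide":[0,0,0],"rot":[0,0,0],"grip":0.1},
    {"slide":[0,0,0],"rot":[0,0,0],"grip":0.1}
  ]
}}

```text
time: 9.0
ee_pos: [0.5116, 0.2998, 0.0486]
eef_rot: [1.0, -0.001, 0.0, 0.0]
ft_force: [0.2, -0.0, 0.0]
width: 0.0216
grip_force: 12.0
```

>>> {"fn": "arm_command", "kwargs": {
  "steps": [
    {"slide":[0,0,-0.001],"rot":[0,0,0],"grip":0.1},
    {"slide":[0,0,-0.0005],"rot":[0,0,0],"grip":0.1},
    {"slide":[0,0,-0.0005],"rot":[0,0,0],"grip":0.1},
    {"slide":[0,0,0],"rot":[0,0,0],"grip":0.1},
    {"slide":[0,0,0],"rot":[0,0,0],"grip":0.1},
    {"slide":[0,0,0],"rot":[0,0,0],"grip":0.1},
    {"slide":[0,0,0],"rot":[0,0,0],"grip":0.1},
    {"slide":[0,0,0],"rot":[0,0,0],"grip":0.1}
  ]
}}

```text
time: 10.0
ee_pos: [0.5117, 0.2998, 0.0468]
eef_rot: [1.0, -0.001, 0.0, 0.0]
ft_force: [-0.9, -1.1, 5.5]
width: 0.0218
grip_force: 12.0
```

Contact at 5.5 N, so I'm opening gently.

>>> {"fn": "arm_command", "kwargs": {
  "steps": [
    {"slide":[0,0,0],"rot":[0,0,0],"grip":0.28},
    {"slide":[0,0,0],"rot":[0,0,0],"grip":0.32},
    {"slide":[0,0,0],"rot":[0,0,0],"grip":0.4},
    {"slide":[0,0,0],"rot":[0,0,0],"grip":0.5},
    {"slide":[0,0,0],"rot":[0,0,0],"grip":0.5},
    {"slide":[0,0,0.01],"rot":[0,0,0],"grip":0.5},
    {"slide":[0,0,0.02],"rot":[0,0,0],"grip":0.5},
    {"slide":[0,0,0.03],"rot":[0,0,0],"grip":0.5}
  ]
}}

```text
time: 11.0
ee_pos: [0.5115, 0.2997, 0.1081]
eef_rot: [1.0, -0.0, -0.0, 0.0]
ft_force: [-0.0, -0.3, -0.1]
width: 0.0433
grip_force: 0.0
```

>>> {"fn": "arm_command", "kwargs": {
  "steps": [
    {"slide":[0,0,0.04],"rot":[0,0,0],"grip":0.6},
    {"slide":[0,0,0.05],"rot":[0,0,0],"grip":0.6},
    {"slide":[0,0,0.05],"rot":[0,0,0],"grip":0.6},
    {"slide":[0,0,0.05],"rot":[0,0,0],"grip":0.6},
    {"slide":[0,0,0.04],"rot":[0,0,0],"grip":0.6},
    {"slide":[0,-0.02,0.02],"rot":[0,0,0],"grip":0.6},
    {"slide":[0,-0.04,0],"rot":[0,0,0],"grip":0.6},
    {"slide":[0,-0.05,0],"rot":[0,0,0],"grip":0.6}
  ]
}}

```text
time: 12.0
ee_pos: [0.5109, 0.1898, 0.3583]
eef_rot: [1.0, 0.001, 0.001, -0.0]
ft_force: [0.7, -1.4, -0.7]
width: 0.0522
grip_force: 0.0
```

```bash
python3 - <<'E'
from h import *
w=eyes.camera("wrist");a=eyes.camera("scene")
s=sensors.read_state();print(s["time"],s["ee_pos"],s["width"],s["ft_force"])
A=cv2.resize(w["pixels"],(400,300));B=cv2.resize(a["pixels"][90:210,300:460],(400,300))
cv2.imwrite("pics/m2.png",np.hstack([A,B])[:,:,::-1])
E
```

```text
12.1 [0.51257995 0.18418705 0.3584169 ] 0.052468554185381634 [ 0.02263527 -0.43251658 -0.61844923]
```

View pics/m2.png

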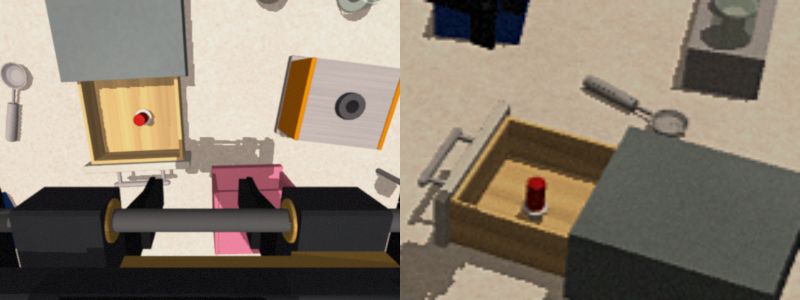

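The plug stands upright inside the drawer: (142,118) in the left panel, (537,195) in the right. On to the probe, with a look at the bush on the way.

>>> {"fn": "arm_command", "kwargs": {
  "steps": [
    {"slide":[0.003,-0.04,0],"rot":[0,0,0],"grip":0.7},
    {"slide":[0.003,-0.04,0],"rot":[0,0,0],"grip":0.7},
    {"slide":[0.003,-0.04,0],"rot":[0,0,0],"grip":0.7},
    {"slide":[0.003,-0.04,0],"rot":[0,0,0],"grip":0.7},
    {"slide":[0.003,-0.04,0],"rot":[0,0,0],"grip":0.7},
    {"slide":[0.003,-0.03,0],"rot":[0,0,0],"grip":0.7},
    {"slide":[0,0,0],"rot":[0,0,0],"grip":0.7},
    {"slide":[0,0,0],"rot":[0,0,0],"grip":0.7}
  ]
}}

```text
time: 13.1
ee_pos: [0.5295, -0.0389, 0.3576]
eef_rot: [1.0, 0.0, 0.001, -0.0]
ft_force: [0.8, 0.5, 0.9]
width: 0.0608
grip_force: 0.0
```

```bash
python3 - <<'E'
from h import *
s=sensors.read_state();w=eyes.camera("wrist");print(s["time"],s["ee_pos"],s["eef_rot"])
e=proj(w,[.541,-.0455,.125]);l,t=int(e[0])-60,int(e[1])-60;print(e)
np.save("wb.npy",w["pixels"])
g=cv2.cvtColor(w["pixels"],cv2.COLOR_RGB2GRAY)[t:t+120,l:l+120]
m=(g<80).astype(np.uint8);n,lab,st,c=cv2.connectedComponentsWithStats(m)
k=1+np.argmax(st[1:,4]);cs,h=cv2.findContours((lab==k).astype(np.uint8),cv2.RETR_CCOMP,cv2.CHAIN_APPROX_NONE)
for q,hh in zip(cs,h[0]):
    if len(q)>15:
        (x,y),(a1,a2),an=cv2.fitEllipse(q);print(hh[3],x+l,y+t,a1,a2,at_z(w,x+l,y+t,.125))
f=w["intrinsics"][0][0]/np.linalg.norm(w["pose"][:3,3]-[.541,-.0455,.125]);print("px diam outer,bore",f*.042,f*.02)
save(w,"b0",(l,t,l+120,t+120),4)
E
```

```text
13.1 [ 0.52951893 -0.03893997  0.35756271] [ 9.99999808e-01  1.72966947e-04  5.75093521e-04 -1.50551174e-04]
[326.57341173 191.96311342]
-1 327.0485420227051 190.27193450927734 18.659013748168945 21.06207847595215 [ 0.54266587 -0.04595625  0.125     ]
px diam outer,bore 42.57717830438541 20.2748468116121
```

View pics/b0.png

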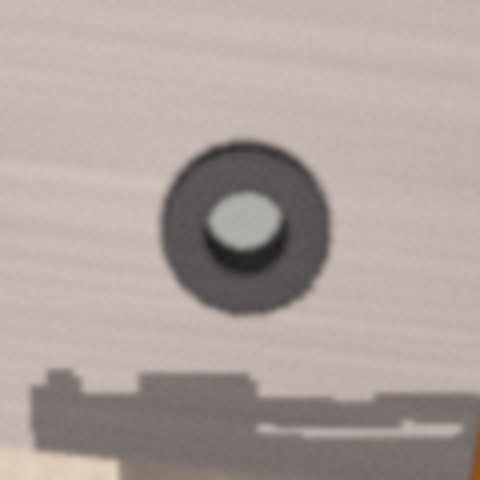

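The bush mouth is at about pixel (327,190), which gives (0.543,-0.046) and agrees with the earlier estimates. Going to the rack.

>>> {"fn": "arm_command", "kwargs": {
  "steps": [
    {"slide":[-0.003,-0.045,0],"rot":[0,0,0],"grip":0.7},
    {"slide":[-0.003,-0.045,0],"rot":[0,0,0],"grip":0.7},
    {"slide":[-0.003,-0.045,0],"rot":[0,0,0],"grip":0.7},
    {"slide":[-0.003,-0.045,0],"rot":[0,0,0],"grip":0.7},
    {"slide":[-0.003,-0.045,0],"rot":[0,0,0],"grip":0.7},
    {"slide":[-0.004,-0.037,-0.02],"rot":[0,0,0],"grip":0.7},
    {"slide":[0,0,-0.02],"rot":[0,0,0],"grip":0.7},
    {"slide":[0,0,0],"rot":[0,0,0],"grip":0.7}
  ]
}}

```text
time: 14.15
ee_pos: [0.5106, -0.3009, 0.3155]
eef_rot: [1.0, 0.0, -0.001, -0.001]
ft_force: [0.6, -0.3, 0.9]
width: 0.0612
grip_force: 0.0
```

```bash
python3 - <<'E'
from h import *
s=sensors.read_state();w=eyes.camera("wrist");print(s["time"],s["ee_pos"],s["eef_rot"])
e=proj(w,[.510,-.303,.184]);print(e);l,t=int(e[0])-70,int(e[1])-70
c,x,a,m=blob(w,"blue",(l,t,l+140,t+140));print(c,x,a)
print("blob c at z.184/.17",at_z(w,*c,.184),at_z(w,*c,.17))
save(w,"r0",(l,t,l+140,t+140),4)
E
```

```text
14.15 [ 0.5105514  -0.30093993  0.31550906] [ 9.99999167e-01  2.24413485e-04 -9.45733867e-04 -8.49485912e-04]
[322.53794608 229.89913651]
[327.42374279 220.71805441] (np.int32(312), np.int32(200), np.int32(345), np.int32(242)) 1213
blob c at z.184/.17 [ 0.51706883 -0.3066141   0.184     ] [ 0.51364995 -0.30682412  0.17      ]
```

View pics/r0.png

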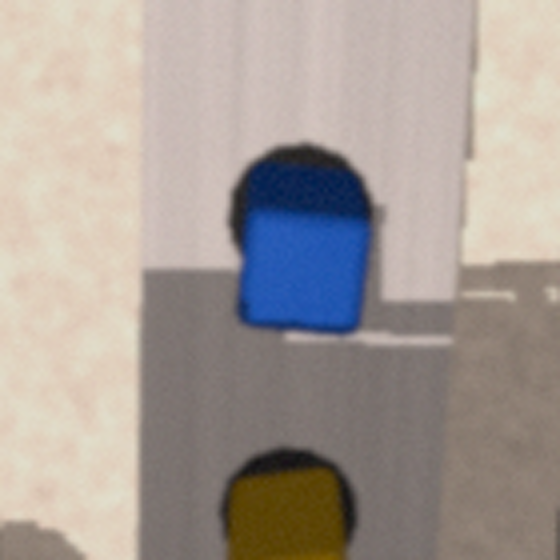

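The crop has the handle's top face centred at (305,268), turned about 4°, with the flange below it. Descending with a -4° turn and a small correction.

>>> {"fn": "arm_command", "kwargs": {
  "steps": [
    {"slide":[0.0015,-0.004,-0.02],"rot":[0,0,-4],"grip":0.7},
    {"slide":[0,0,-0.03],"rot":[0,0,0],"grip":0.7},
    {"slide":[0,0,-0.03],"rot":[0,0,0],"grip":0.7},
    {"slide":[0,0,-0.03],"rot":[0,0,0],"grip":0.7},
    {"slide":[0,0,-0.03],"rot":[0,0,0],"grip":0.7},
    {"slide":[0,0,-0.02],"rot":[0,0,0],"grip":0.7},
    {"slide":[0,0,-0.012],"rot":[0,0,0],"grip":0.7},
    {"slide":[0,0,0],"rot":[0,0,0],"grip":0.7}
  ]
}}

```text
time: 15.2
ee_pos: [0.5125, -0.3057, 0.1449]
eef_rot: [0.999, -0.035, 0.0, -0.0]
ft_force: [-0.7, -0.0, 0.3]
width: 0.0607
grip_force: 0.0
```

>>> {"fn": "arm_command", "kwargs": {
  "steps": [
    {"slide":[0,0,0],"rot":[0,0,0],"grip":0.5},
    {"slide":[0,0,0],"rot":[0,0,0],"grip":0.4},
    {"slide":[0,0,0],"rot":[0,0,0],"grip":0.3},
    {"slide":[0,0,0],"rot":[0,0,0],"grip":0.1},
    {"slide":[0,0,0],"rot":[0,0,0],"grip":0.1},
    {"slide":[0,0,0],"rot":[0,0,0],"grip":0.1},
    {"slide":[0,0,0],"rot":[0,0,0],"grip":0.1},
    {"slide":[0,0,0],"rot":[0,0,0],"grip":0.1}
  ],
  "newtons": 25
}}

```text
time: 16.2
ee_pos: [0.5121, -0.3062, 0.1447]
eef_rot: [0.999, -0.035, 0.0, 0.0]
ft_force: [-1.2, 0.1, 0.8]
width: 0.0242
grip_force: 24.8
```

>>> {"fn": "arm_command", "kwargs": {
  "steps": [
    {"slide":[0,0,0.005],"rot":[0,0,0],"grip":0.1},
    {"slide":[0,0,0.015],"rot":[0,0,0],"grip":0.1},
    {"slide":[0,0,0.025],"rot":[0,0,0],"grip":0.1},
    {"slide":[0,0,0.025],"rot":[0,0,0],"grip":0.1},
    {"slide":[0,0,0.025],"rot":[0,0,0],"grip":0.1},
    {"slide":[0,0,0.025],"rot":[0,0,0],"grip":0.1},
    {"slide":[0,0,0.02],"rot":[0,0,0],"grip":0.1},
    {"slide":[0,0,0.01],"rot":[0,0,0],"grip":0.1}
  ]
}}

```text
time: 17.2
ee_pos: [0.5125, -0.3064, 0.2966]
eef_rot: [0.999, -0.035, 0.001, 0.001]
ft_force: [-0.5, -0.6, -1.3]
width: 0.0239
grip_force: 24.8
```

>>> {"fn": "arm_command", "kwargs": {
  "steps": [
    {"slide":[0.002,0.02,0],"rot":[0,0,0],"grip":0.1},
    {"slide":[0.004,0.035,0],"rot":[0,0,0],"grip":0.1},
    {"slide":[0.005,0.045,0],"rot":[0,0,0],"grip":0.1},
    {"slide":[0.005,0.045,0],"rot":[0,0,0],"grip":0.1},
    {"slide":[0.005,0.045,0],"rot":[0,0,0],"grip":0.1},
    {"slide":[0.005,0.04,0],"rot":[0,0,0],"grip":0.1},
    {"slide":[0.004,0.02,0],"rot":[0,0,0],"grip":0.1},
    {"slide":[0,0.01,0],"rot":[0,0,0],"grip":0.1}
  ]
}}

```text
time: 18.2
ee_pos: [0.5415, -0.0436, 0.2938]
eef_rot: [0.999, -0.034, -0.001, -0.0]
ft_force: [-0.1, 0.4, -0.6]
width: 0.0237
grip_force: 24.8
```

>>> {"fn": "arm_command", "kwargs": {
  "steps": [
    {"slide":[0,0,0],"rot":[0,0,0],"grip":0.1},
    {"slide":[0,0,0],"rot":[0,0,0],"grip":0.1},
    {"slide":[0,0,0],"rot":[0,0,0],"grip":0.1},
    {"slide":[0,0,0],"rot":[0,0,0],"grip":0.1},
    {"slide":[0,0,0],"rot":[0,0,0],"grip":0.1},
    {"slide":[0,0,0],"rot":[0,0,0],"grip":0.1},
    {"slide":[0,0,0],"rot":[0,0,0],"grip":0.1},
    {"slide":[0,0,0],"rot":[0,0,0],"grip":0.1}
  ]
}}

```text
time: 19.2
ee_pos: [0.5421, -0.0463, 0.2946]
eef_rot: [0.999, -0.035, 0.0, 0.0]
ft_force: [-0.7, 0.2, -1.5]
width: 0.0238
grip_force: 24.8
```

```bash
python3 - <<'E'
from h import *
w=eyes.camera("wrist");a=eyes.camera("scene")
s=sensors.read_state();print(s["time"],s["ee_pos"],s["eef_rot"],s["width"],s["ft_force"])
X=[.5425,-.046,.125];Y=[.5425,-.046,.157]
for p in (w,a): print(proj(p,X),proj(p,Y),proj(p,[.5425,-.046,.222]))
e=proj(w,X);l,t=int(e[0])-40,int(e[1])-40;A=cv2.resize(w["pixels"][t:t+80,l:l+80],(400,400),interpolation=cv2.INTER_CUBIC);print(l,t)
e=proj(a,X);l,t=int(e[0])-40,int(e[1])-60;B=cv2.resize(a["pixels"][t:t+80,l:l+80],(400,400),interpolation=cv2.INTER_CUBIC);print(l,t)
cv2.imwrite("pics/m3.png",np.hstack([A,B])[:,:,::-1])
E
```

```text
19.3 [ 0.54211588 -0.04622097  0.29454453] [ 9.99372971e-01 -3.54071156e-02 -8.97846539e-06  2.34355686e-05] 0.023808793931256657 [-0.50048466 -0.18884457 -0.2638658 ]
[319.27955322 217.51415178] [319.11826213 227.09163783] [318.66701719 253.88662069]
[305.83004494 235.5299478 ] [305.57391348 226.60359264] [305.0218076  207.36232834]
279 177
265 175
```

View pics/m3.png

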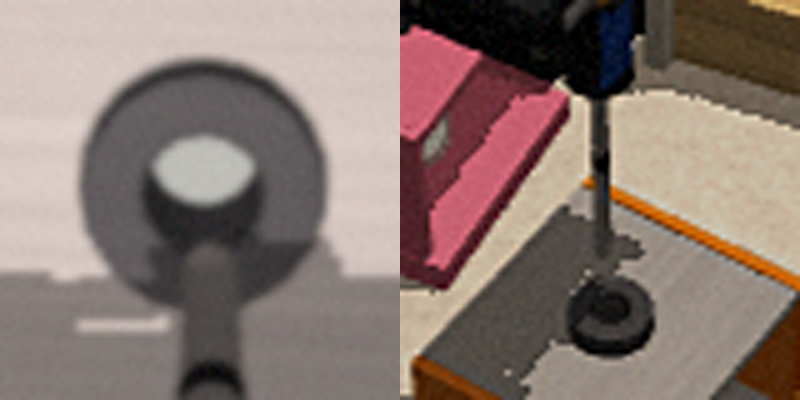

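The wrist panel shows the bore centre at about (203,191) and the rod tip at about (210,269). The scene panel shows the mouth at (613,303) and the tip at (604,255). Both say the tip must go about +3.5 mm in x and +1.5 mm in y. I correct, come down to just above the mouth and check numerically, since the pictures to view are used up.

>>> {"fn": "arm_command", "kwargs": {
  "steps": [
    {"slide":[0.0015,0.0005,0],"rot":[0,0,0],"grip":0.1},
    {"slide":[0.001,0.0005,0],"rot":[0,0,0],"grip":0.1},
    {"slide":[0.001,0.0005,-0.002],"rot":[0,0,0],"grip":0.1},
    {"slide":[0,0,-0.006],"rot":[0,0,0],"grip":0.1},
    {"slide":[0,0,-0.006],"rot":[0,0,0],"grip":0.1},
    {"slide":[0,0,-0.006],"rot":[0,0,0],"grip":0.1},
    {"slide":[0,0,0],"rot":[0,0,0],"grip":0.1},
    {"slide":[0,0,0],"rot":[0,0,0],"grip":0.1}
  ]
}}

```text
time: 20.3
ee_pos: [0.5457, -0.0447, 0.2747]
eef_rot: [0.999, -0.035, 0.0, 0.0]
ft_force: [-0.2, 0.3, -0.7]
width: 0.0233
grip_force: 24.8
```

```bash
cat >> h.py <<'E'
def gray(p): return cv2.cvtColor(p["pixels"],cv2.COLOR_RGB2GRAY).astype(float)
E
python3 - <<'E'
from h import *
w=eyes.camera("wrist");a=eyes.camera("scene");b=eyes.camera("top")
s=sensors.read_state();print(s["time"],s["ee_pos"])
np.savez("k.npz",w=w["pixels"],a=a["pixels"],b=b["pixels"],wp=w["pose"],ap=a["pose"],wk=w["intrinsics"],ak=a["intrinsics"])
T=s["ee_pos"];tip=[T[0],T[1],T[2]-.1326]
M=[.5445,-.0458,.125]
for n,p in (("w",w),("a",a)): print(n,"tip",proj(p,tip).round(1),"mouth",proj(p,M).round(1),"band",proj(p,[T[0],T[1],tip[2]+.065]).round(1),"flange",proj(p,[T[0],T[1],tip[2]+.118]).round(1))
g=gray(w);u=int(proj(w,M)[0])
np.set_printoptions(linewidth=220)
print("wrist cols",u-32,"step 2")
for v in range(196,262,4): print(v,g[v,u-32:u+33:2].astype(int))
g=gray(a);u,v=proj(a,M).astype(int)
print("scene cols from",u-14)
for r in range(v-34,v+13): print(r,g[r,u-14:u+15].astype(int))
E
```

```text
20.45 [ 0.54572076 -0.0447757   0.27480325]
w tip [319.5 229.2] mouth [320.9 225.1] band [319.1 257.1] flange [318.6 293.2]
a tip [307.1 230.9] mouth [306.6 235.8] band [306.7 212. ] flange [306.2 195.4]
wrist cols 288 step 2
196 [205 203 203 206 201 201 204 202 205 202 205 206 199 192 174 169 161 149 156 179 188 197 205 204 201 203 201 198 202 202 200 198 200]
200 [203 202 204 206 205 204 202 204 203 187 132  73  55  49  50  57  63  66  57  51  44  47  78 115 169 198 202 201 201 199 200 203 203]
204 [205 205 204 203 204 204 200 158  89  56  67  88  95  97  95  96  93  96  91  91  94  92  89  73  51  80 146 192 198 201 199 199 199]
208 [204 205 201 202 201 185 111  65  87  94  95  94  96  97  96  96  92  95  93  96  94  96  95  95  95  86  66  94 177 200 204 201 202]
212 [212 212 207 210 192 106  77  92  96  94  95  95  93  94  89  95  98 106  93  91  93  97  94  92  92  93  92  78  89 181 207 205 204]
216 [202 202 204 200 144  90  94  97  93  96  95  91 120 163 185 187 190 189 186 186 169 118  90  93  93  91  91  91  80 103 189 200 203]
220 [206 207 207 196 115  92  92  93  94  95  
[... 6525 characters left out ...]
6  23  16  11  22  36  55  59  72  66  66  53  51  23  14  15   5 127 146 147 144 145 138]
243 [ 81  76  73  69  73  68  72  43  18   9  20  15  16  18  14  13  20   9  27  20  17   0  89 145 149 143 141 146 146]
244 [ 76  76  65  76  74  76  61 148  67   5  10  18  18  17  13  24  18  17  21  18   3  57 146 155 142 150 147 148 142]
245 [ 74  72  67  75  72  65 141 156 158 124  47   2   2   6  17  11  10   9   0  61 141 152 152 148 145 142 148 148 145]
246 [ 78  77  77  70  61 137 150 147 148 153 155 147 121  83  70  71  71  95 146 148 153 147 144 145 148 144 144 146 143]
247 [ 75  72  73  69 147 151 146 146 143 147 149 145 150 151 155 150 149 151 149 147 147 144 144 144 144 144 148 151 146]
```

Numerically, the rod is within 0.7 mm of the bush axis and upright. A -0.5 mm trim in x and y, then lower.

>>> {"fn": "arm_command", "kwargs": {
  "steps": [
    {"slide":[-0.0005,-0.0005,0],"rot":[0,0,0],"grip":0.1},
    {"slide":[0,0,-0.002],"rot":[0,0,0],"grip":0.1},
    {"slide":[0,0,-0.006],"rot":[0,0,0],"grip":0.1},
    {"slide":[0,0,-0.006],"rot":[0,0,0],"grip":0.1},
    {"slide":[0,0,-0.006],"rot":[0,0,0],"grip":0.1},
    {"slide":[0,0,-0.006],"rot":[0,0,0],"grip":0.1},
    {"slide":[0,0,-0.006],"rot":[0,0,0],"grip":0.1},
    {"slide":[0,0,-0.006],"rot":[0,0,0],"grip":0.1}
  ]
}}

```text
time: 21.45
ee_pos: [0.5451, -0.0452, 0.2362]
eef_rot: [0.999, -0.035, 0.0, 0.0]
ft_force: [0.7, 0.7, -1.3]
width: 0.0236
grip_force: 24.8
```

>>> {"fn": "arm_command", "kwargs": {
  "steps": [
    {"slide":[0,0,-0.006],"rot":[0,0,0],"grip":0.1},
    {"slide":[0,0,-0.006],"rot":[0,0,0],"grip":0.1},
    {"slide":[0,0,-0.006],"rot":[0,0,0],"grip":0.1},
    {"slide":[0,0,-0.006],"rot":[0,0,0],"grip":0.1},
    {"slide":[0,0,-0.006],"rot":[0,0,0],"grip":0.1},
    {"slide":[0,0,-0.005],"rot":[0,0,0],"grip":0.1},
    {"slide":[0,0,-0.003],"rot":[0,0,0],"grip":0.1},
    {"slide":[0,0,0],"rot":[0,0,0],"grip":0.1}
  ]
}}

```text
time: 22.45
ee_pos: [0.545, -0.0452, 0.1984]
eef_rot: [0.999, -0.035, -0.0, 0.0]
ft_force: [-0.2, -0.1, -0.4]
width: 0.024
grip_force: 24.8
```

```bash
python3 - <<'E'
from h import *
w=eyes.camera("wrist");a=eyes.camera("scene")
s=sensors.read_state();T=s["ee_pos"];print(s["time"],T,s["eef_rot"],s["ft_force"],s["width"])
M=[T[0],T[1],.125]
for n,p in (("w",w),("a",a)): print(n,"mouth",proj(p,M).round(1),"band",proj(p,[T[0],T[1],T[2]-.1326+.065]).round(1),"flange",proj(p,[T[0],T[1],T[2]-.0146]).round(1))
np.set_printoptions(linewidth=220)
g=gray(w);u,v=proj(w,M).astype(int)
print("wrist cols",u-32)
for r in range(v-26,v+36,2): print(r,g[r,u-32:u+33:2].astype(int))
g=gray(a);u,v=proj(a,M).astype(int)
print("scene cols from",u-14)
for r in range(v-14,v+12): print(r,g[r,u-14:u+15].astype(int))
E
```

```text
22.55 [ 0.54520987 -0.04525014  0.19873191] [ 9.99372455e-01 -3.54213970e-02  1.27323019e-04  6.30604409e-05] [-0.32736442  0.97909801 -0.49639064] 0.02377229959156566
w mouth [319.1 253.7] band [319. 257.] flange [318.5 293.2]
a mouth [307.  235.7] band [306.9 234. ] flange [306.5 218.9]
wrist cols 287
227 [205 206 205 205 173 107  56  47  56  77  91  97  93  95  97  99  98  94  91  93  94  93  93  91  84  66  45  43  89 153 195 206 205]
229 [205 205 206 183 123  61  51  70  86  95  99 101 100  99 100  96  95  97  97  97  98  96  94  95  93  91  76  50  40  91 167 202 208]
231 [208 208 191 129  67  59  83  92  98 104 100  99  99  96  98  99  98 101 100  97  96  99  98  97  98  97  97  81  57  42 104 176 205]
233 [207 193 151  78  51  84  97 103 100  98  96  99  95  97  99  96 101  98  98 100  96  94  93  97  99  98 101  95  90  68  57 139 193]
235 [206 145  90  46  57  93 100  99 101  99  98  97  99  97 100  99  94  97  97  98  95  95  96  99  96  98  95  96  94  88  57  73 165]
237 [207 129  61  46  63  91  93  95  92  92  94  92  91  88  93  89  78  76  76  76  75  87  95  99  94 
[... 5697 characters left out ...]
2  21  20  31  32  33  30  28  53  60  63  63  62  63  52  18   2  78 139 148 150 144 146]
242 [ 75  80  78  78  75  74  77  24  12  25  17  27  28  61  71  64  72  55  48  29   8  13  10 129 152 148 147 145 150]
243 [ 78  77  77  75  74  77  82  52  12  17  17  21  18  17  25  21  23  19  17  17  15   1  91 148 153 141 147 149 146]
244 [ 73  79  81  73  76  79  76  82  53  23  14  16  22  21  13  19  15  14  11  12   7  66 146 154 145 146 150 151 148]
245 [ 74  72  72  77  74  80  76  82  84  69  36  11   3   4   8   9   7   0   4  64 149 155 150 147 146 150 147 146 150]
246 [ 83  78  76  76  80  79  77  80  73  80  71  79 117  83  73  77  71  98 150 150 148 148 141 145 150 143 150 142 150]
```

The rod is centred within about 0.3 mm and there is no contact force. The band is 6 mm above the mouth, so the final lowering is 6 mm.

>>> {"fn": "arm_command", "kwargs": {
  "steps": [
    {"slide":[0,0,-0.002],"rot":[0,0,0],"grip":0.1},
    {"slide":[0,0,-0.002],"rot":[0,0,0],"grip":0.1},
    {"slide":[0,0,-0.001],"rot":[0,0,0],"grip":0.1},
    {"slide":[0,0,-0.001],"rot":[0,0,0],"grip":0.1},
    {"slide":[0,0,0],"rot":[0,0,0],"grip":0.1},
    {"slide":[0,0,0],"rot":[0,0,0],"grip":0.1},
    {"slide":[0,0,0],"rot":[0,0,0],"grip":0.1},
    {"slide":[0,0,0],"rot":[0,0,0],"grip":0.1}
  ]
}}

```text
time: 23.55
ee_pos: [0.5451, -0.0453, 0.1926]
eef_rot: [0.999, -0.035, 0.0, 0.0]
ft_force: [-0.5, 0.8, -1.0]
width: 0.0236
grip_force: 24.8
```

```bash
python3 - <<'E'
from h import *
a=eyes.camera("scene");s=sensors.read_state();T=s["ee_pos"];print(s["time"],T,s["eef_rot"],s["ft_force"],s["width"],np.abs(s["joint_vel"]).max())
c,x,ar,_=blob(a,"red",(320,120,400,200));print("plug red",c,ar)
g=gray(a)
for r in range(230,244): print(r,g[r,302:312].astype(int))
E
```

```text
23.6 [ 0.54513472 -0.04526369  0.19260245] [ 9.99371247e-01 -3.54557098e-02  2.94560746e-05  4.29663717e-05] [ 0.05298961  0.02549078 -1.71382652] 0.023982358450416175 0.0009881175034316845
plug red [354.14814815 162.74074074] 27
230 [79 73 58 42 43 56 42 38 61 70]
231 [29 29 22 34 51 59 51 32 24 19]
232 [24 28 31 38 53 55 48 32 28 26]
233 [32 28 28 37 50 55 42 37 33 29]
234 [31 28 17 35 52 60 43 20 28 30]
235 [29 18 15 31 50 57 51 23 18 31]
236 [28 13 19 14 43 34 12 20 15 30]
237 [32 24 18  7  2  7  0 16 13 29]
238 [30 23 20 27 10  0 16 17 21 20]
239 [25 37 29 33 47 48 38 44 27 61]
240 [36 30 32 28 26 57 57 70 61 62]
241 [32 30 31 24 55 60 63 62 66 64]
242 [16 25 30 65 66 69 72 54 50 26]
243 [21 18 19 25 18 13 22 15 22 16]
```

```bash
python3 -c "
from bench import order
print(order.close_job())"
```

```text
the job is handed in; nothing more can be done
None
```

The job is handed in at 23.6 s of the 61 s: the plug was set down upright in the open drawer, and the probe is held still and upright in the guide bush, centred to about 0.5 mm, with its band level with the mouth and no contact force seen.

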